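Clamp a wooden casing in the engraving jig

TASK

Secure the wooden casing that lies in the engraving jig: with the outside of a finger, swing the jig's blue clamp strap all the way over the casing to its stop, and only then push the red cam lever fully down so that the rubber pad presses on the casing. Do not lift the casing or shift it in the jig, leave the other things on the table where they are, and finish clear of everything.

Things in the scene. Friction and masses are not known exactly. Their poses are not given: they have to be found in the camera images.
- jig: Fixed aluminium plate 190 x 235 x 12 mm with a clamp post. Origin on the table at the foot of the post (34 mm wide, 68 mm high), on the strap's upright swing axis; z up; the plate spans jig x -95 to +95, y -45 to +190 mm. The casing's nest (low dark fences, tops 34 mm above the table) is centred at jig x 0, y +100 mm.
- strap (a joint): Swing angle (rad) of the blue clamp strap. 0: it points along the jig's -x; grows clockwise seen from above; at its stop, 1.571, it points along the jig's +y, over the middle of the casing. Starts from 0 to 0.45. Friction 0.25 N m (about 2.6 N near its end), no spring: it stays where it is left.
- strap_end (a point): Middle of the strap's free end face, 115 mm from the swing axis. The strap is a bar 20 mm wide and 16 mm thick, its underside 82 mm and its top 98 mm above the table.
- lever (a joint): Angle (rad) of the red cam lever, carried by the strap. 0: it stands 1.22 rad (70 deg) above level, leaning away from the strap's free end; grows as it is pushed down; at its stop, 1.22, it is level and points straight away from the strap's free end. Starts from 0 to 0.25. Friction 0.25 N m (about 4 N near its end), no spring. Its full stroke lowers the pad by 6 mm.
- lever_end (a point): Middle of the red lever's end face, 93 mm from the lever's hinge. The hinge axis is level, square to the strap, and crosses the swing axis 112 mm above the table. The red grip covers the lever's last 62 mm; it is 20 mm wide and 14 mm thick. Over the last 0.2 rad of its stroke the pad presses on the casing.
- pad: Black rubber pad, 18 mm across, on a plunger through the strap 95 mm from the swing axis; the cam lever drives it down. Origin at the centre of its underside, 65 mm above the table with the lever up (5 mm clear of the casing). A thin steel rod of the plunger stands up to 13 mm above the strap.
- box: The wooden casing in the jig: loose beech box 150 (x) x 110 (y) x 48 mm, about 0.4 kg, with small engraved dots on top. Origin at the centre of its underside, 12 mm above the table; z up. Its top is 60 mm above the table.
- tape: Yellow roll of tape lying flat, 84 mm across, 25 mm high, origin at the centre of its underside; near the jig. Leave it alone.
- glue: White glue bottle with an orange cap, 48 mm across, 120 mm high, origin at the centre of its underside; beyond the jig. Leave it alone.
- brush: Brush lying on the table right of the robot. Leave it alone.
- driver: Screwdriver lying on the table left of the robot. Leave it alone.
- cup: Blue mug, 72 mm across, 85 mm high, origin at the centre of its underside. Leave it alone.
- spare_a: Spare wooden casing 150 x 110 x 48 mm on the table left of the jig, origin at the centre of its underside. Leave it alone.
- spare_b: Spare wooden casing with engraved dots, 150 x 110 x 48 mm, on the table right of the jig, origin at the centre of its underside. Leave it alone.

How it is judged:
By the outcome, as a careful person would: the job done as asked, in the order asked, and still so for the second after the job is handed in, with the robot touching nothing.
It also fails if it takes over 51 s, if anything falls off the work surface, if the arm or the gripper's body presses on something with over 40 N, if the wrist force passes 120 N, or if a joint passes its speed limit or range.

ROBOT

A 7-joint arm with a two-finger parallel gripper is mounted at the origin on the work surface. World frame = base frame: x ahead of the robot, y to its left, z up, the work surface at z = 0. Lengths are in m, angles in rad, forces in N, time in s.
With the tool pointing down it reaches from about 0.4 to 0.85 m from the base axis. Payload 4.5 kg.
Tool frame: the origin (TCP) lies on the centre line of the jaws, within the pads' length; the fingertips stand 11 mm ahead of it and the grasp point (between the pads) lies 8 mm behind it; z points along the fingers, y is the direction in which the jaws open and shut (so a half turn about z gives the same grasp; the last joint's range is limited). The gripper opens to 88 mm and grips with 3 to 60 N. Pads are 18 mm wide; open, the fingers measure 123 mm over their backs; the gripper's body (75 mm by 187 mm) begins 45 mm behind the grasp point.
Start: joints at [-1.242, 0.689, -0.195, 1.565, 0.157, 0.902, -0.215], TCP at [0.182, 0.598, 0.25] pointing down, gripper open.
Joint ranges: [-3.01, 3.01], [-0.46, 2.08], [-1.47, 1.51], [0.13, 2.56], [-1, 4.14], [0.04, 2.09], [-2.66, 2.66]. Speed limits (rad/s): [2.57, 2.57, 3.14, 3.14, 3.14, 3.14, 3.14].

INTERFACE

Orientations are given as a unit quaternion [x, y, z, w].
In Python, from plant import r, snapshot gives the robot as it stands.
- The arm moves only by the tool drive_tool, never from a script. Its argument "commands" is a list of rows, each an object of numbers: "wx", "wy", "wz": the turn, a rotation vector about the tool's x, y, z in rad; "dx", "dy", "dz": the shift along the tool's x, y, z in m; "claw": the opening, from 0 (shut) to 1 (fully open). A call has 1 to 12 rows; each row shifts and turns the commanded pose from where the row before left it, along the tool's axes as they then stand; what a row does not reach is not made up. A row lasts 1/10 s, in which the tool goes at most 50 mm and 8.59 degrees, less where a joint would pass 70% of its speed; a pose out of reach is approached as far as the arm can. A call is refused whole if a number of a shift passes 0.05 or a number of a turn 0.15, either way. A call with a gripper value outside its range is refused whole. The fingers move at their own pace and stop on an object; "grip_force" is the grip in N (left out, the last holds). Time passes only in rows, so rows that do not move let the fingers close. It gives the time, the measured TCP pose, the force and the opening at its end, in the units of the state.
- r.get_state(): the state, without advancing time (a new reading comes with each control period).
- snapshot(name): name is "scene" or "top" or "wrist"; returns a dict with "color" (420x560x3 uint8, red, green, blue), "fx", "fy", "cx", "cy" (pixels), "world_to_cam" (4x4, takes a point from world to camera coordinates); the wrist camera has in their place "T_tool_cam" (4x4, takes a point from camera to tool coordinates, whose origin is the TCP and whose axes are the flange's). Camera axes: x right, y up, looking along -z (the intrinsics and any distortion apply to the point x, -y, -z); pixel columns grow to the right and rows downward; lengths in m; the calibration is good to about 2 mm. The wrist camera is an equidistant fisheye: a pixel r from the principal point sees the ray r / f radians off the axis. A picture is of the moment at which its call begins: read the wrist's pose just before it. There is no depth.
- r.finish_job(): hands the job in, once; it reports no verdict.
The state is a dict: "clock": time; "q": joint angles; "qd": joint speeds; "joint_torque": joint torques, N m; "tool_pos": TCP position; "eef_rot": TCP orientation; "contact_force": force on the tool from outside, world axes, zero at the start; "moment": the same for the moment, N m; "opening": opening from 0.0 (shut) to 1.0 (fully open).
Only numpy, scipy, OpenCV 4.12 (cv2) and the standard library are available. Lean on these libraries where they do the work, as an engineer would, in place of code of your own. Each camera call takes 0.05 s, during which the arm holds its last target. There are 200 camera calls.

## Working session

There is one attempt and no reset: what is moved stays moved. The work goes in short steps, Python scripts to look and compute and a tool call to move; the robot and the scene stay as the last step left them, time stands still between calls to the robot, and variables do not carry over. Pictures are saved under pics/ and viewed, on a budget of 10 in all, crops included, one or two more only if the job needs it, and the job is handed in when it is done.

Besides the shell and the picture viewer there is one more tool, called after "Request:" in YAML: its name, and indented under it one key for each argument. drive_tool: Moves the arm, as the interface text tells. Its arguments: {"type":"object","properties":{"commands":{"type":"array","items":{"type":"object","properties":{"wx":{"type":"number"},"wy":{"type":"number"},"wz":{"type":"number"},"dx":{"type":"number"},"dy":{"type":"number"},"dz":{"type":"number"},"claw":{"type":"number"}}}},"grip_force":{"type":"number"}},"required":["commands"]}

```bash
ls; mkdir -p pics
python3 - <<'E'
from plant import r, snapshot
import cv2,numpy as np,pickle
print(r.get_state())
for n in ("scene","top"):
    s=snapshot(n); pickle.dump(s,open(n+".pkl","wb")); cv2.imwrite(f"pics/{n}0.png",s["color"][:,:,::-1])
    print(n,s["fx"],s["fy"],s["cx"],s["cy"],np.round(s["world_to_cam"],3).tolist(),[k for k in s])
E
```

```text
pics
{'clock': 0.0, 'q': array([-1.24218425,  0.68997126, -0.19449062,  1.5663534 ,  0.15729971,
        0.90250739, -0.21508243]), 'qd': array([-0.00099463,  0.0009135 ,  0.00084334, -0.00124667,  0.00072911,
        0.00042734, -0.00166798]), 'joint_torque': array([-2.41857524e-04, -5.27558577e+01, -1.26683548e+00, -1.53429973e+01,
       -5.26543683e-02,  6.59255980e-03,  1.69938462e-04]), 'tool_pos': array([0.18147912, 0.59742365, 0.24891488]), 'eef_rot': array([ 1.46830742e-01,  9.89161199e-01, -9.22659103e-04, -6.02016521e-05]), 'contact_force': array([-0.69307999,  0.16930045, -0.01776967]), 'moment': array([-0.02195752,  0.06393884,  0.05752701]), 'opening': 0.999502258646422}
scene 381.8898731330932 381.8898731330932 284.9270632878819 209.89192945087936 [[-0.451, 0.892, 0.013, 0.236], [-0.684, -0.355, 0.638, 0.277], [0.574, 0.278, 0.77, -1.517], [0.0, 0.0, 0.0, 1.0]] ['color', 'fx', 'fy', 'cx', 'cy', 'world_to_cam']
top 379.0115108806998 379.0115108806998 284.59662601860487 209.13123817239546 [[-0.006, -1.0, 0.026, -0.007], [0.996, -0.004, 0.089, -0.568], [-0.088, 0.027, 0.996, -1.193], [0.0, 0.0, 0.0, 1.0]] ['color', 'fx', 'fy', 'cx', 'cy', 'world_to_cam']
```

View pics/scene0.png

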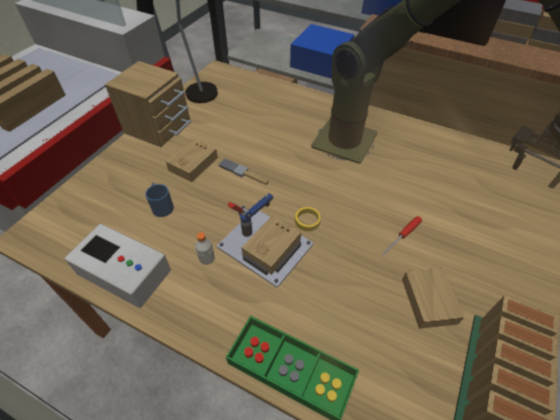

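View pics/top0.png

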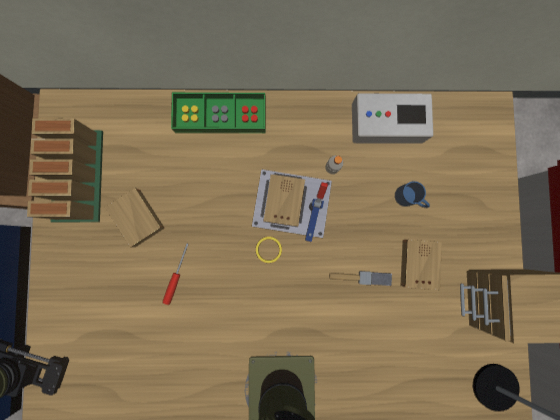

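The top view shows the post near (318,200), the strap pointing toward the robot with its end near (310,238), the lever red near (322,188), and the box at (285,200). The tape is at (269,250) and the glue at (335,163). The strap has to swing toward +y (image left).

```bash
cat > h.py <<'E'
import numpy as np,cv2,pickle
def ray(s,u,v):
    T=np.array(s["world_to_cam"]);R=T[:3,:3];c=-R.T@T[:3,3]
    d=R.T@np.array([(u-s["cx"])/s["fx"],-(v-s["cy"])/s["fy"],-1]);return c,d
def onz(s,u,v,z):
    c,d=ray(s,u,v);return c+d*(z-c[2])/d[2]
def comp(s,lo,hi,roi):
    x0,y0,x1,y1=roi;h=cv2.cvtColor(s["color"],cv2.COLOR_RGB2HSV)
    m=cv2.inRange(h,lo,hi);k=np.zeros_like(m);k[y0:y1,x0:x1]=m[y0:y1,x0:x1]
    n,l,st,ce=cv2.connectedComponentsWithStats(k);i=1+np.argmax(st[1:,4])
    return np.argwhere(l==i)[:,::-1].astype(np.float32),l==i
E
python3 - <<'E'
from h import *
np.set_printoptions(precision=3,suppress=True)
s=pickle.load(open("top.pkl","rb"))
roi=(245,160,340,255)
p,_=comp(s,(105,100,40),(130,255,255),roi);rc=cv2.minAreaRect(p);print("blue",len(p),rc);
for q in cv2.boxPoints(rc):print(q,onz(s,*q,.098))
p,_=comp(s,(0,130,60),(8,255,255),roi);rc=cv2.minAreaRect(p);print("red",len(p),rc)
for q in cv2.boxPoints(rc):print(q,onz(s,*q,.17))
p,_=comp(s,(22,140,100),(35,255,255),(250,230,290,270));rc=cv2.minAreaRect(p);print("tape",rc,onz(s,*rc[0],.012))
p,_=comp(s,(100,0,100),(130,70,255),(245,165,335,240));rc=cv2.minAreaRect(p);print("plate",len(p),rc)
for q in cv2.boxPoints(rc):print(q,onz(s,*q,.012))
im=s["color"][155:265,240:350,::-1];cv2.imwrite("pics/top_c.png",cv2.resize(im,None,fx=5,fy=5,interpolation=cv2.INTER_CUBIC))
c=pickle.load(open("scene.pkl","rb"))["color"][180:290,205:325,::-1];cv2.imwrite("pics/sc_c.png",cv2.resize(c,None,fx=5,fy=5,interpolation=cv2.INTER_CUBIC))
E
```

```text
blue 206 ((312.583984375, 219.78799438476562), (7.155417442321777, 41.4119758605957), 10.30484676361084)
[305.36 239.52] [ 0.469 -0.07   0.098]
[312.768 198.776] [ 0.592 -0.094  0.098]
[319.808 200.056] [ 0.588 -0.115  0.098]
[312.4 240.8] [ 0.465 -0.091  0.098]
red 97 ((322.1500244140625, 190.04998779296875), (6.008327484130859, 15.811387062072754), 18.434947967529297)
[316.8 196.6] [ 0.59  -0.098  0.17 ]
[321.8 181.6] [ 0.633 -0.113  0.17 ]
[327.5 183.5] [ 0.628 -0.129  0.17 ]
[322.5 198.5] [ 0.585 -0.114  0.17 ]
tape ((268.5, 249.5), (25.0, 25.0), 90.0) [0.439 0.042 0.012]
plate 1534 ((291.62158203125, 203.270263671875), (71.34915161132812, 56.553245544433594), 9.462323188781738)
[251.784 225.297] [0.517 0.096 0.012]
[261.081 169.514] [0.699 0.066 0.012]
[331.459 181.243] [ 0.66  -0.165  0.012]
[322.162 237.027] [ 0.478 -0.132  0.012]
```

View pics/top_c.png

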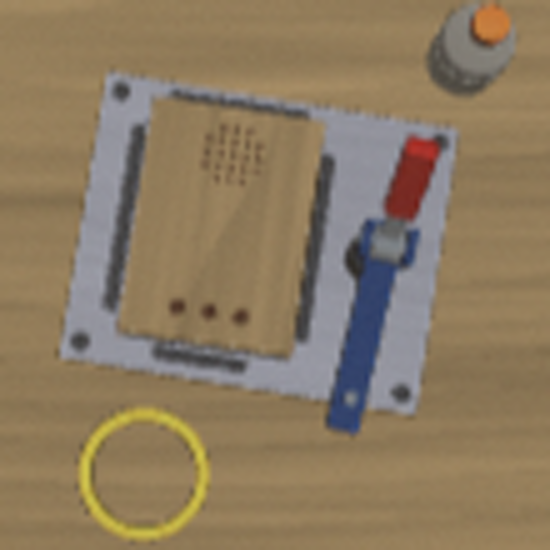

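The crop confirms the layout: the strap is almost at angle 0, its end is near (343,430) in the crop, and the lever is at (412,180). The jig is yawed about −9.4°, with its origin near (0.578,−0.102). I'll move over the start of the push, keeping high.

Request:
drive_tool:
  commands:
    - {"dx": -0.03,"dy": -0.0215,"claw": 0}
    - {"dx": -0.03,"dy": -0.0215,"claw": 0}
    - {"dx": -0.03,"dy": -0.0215,"claw": 0}
    - {"dx": -0.03,"dy": -0.0215,"claw": 0}
    - {"dx": -0.03,"dy": -0.0215,"claw": 0}
    - {"dx": -0.03,"dy": -0.0215,"claw": 0}
    - {"dx": -0.03,"dy": -0.0215,"claw": 0}
    - {"dx": -0.03,"dy": -0.0215,"claw": 0}
    - {"dx": -0.03,"dy": -0.0215,"claw": 0}
    - {"dx": -0.03,"dy": -0.0215,"claw": 0}
    - {"dx": -0.03,"dy": -0.0215,"claw": 0}
    - {"dx": -0.03,"dy": -0.0215,"claw": 0}
  grip_force: 20

```text
validation failed for argument at $.co...
```

Request:
drive_tool:
  commands:
    - {"dx": -0.011,"dy": -0.029,"claw": 0}
    - {"dx": -0.011,"dy": -0.029,"claw": 0}
    - {"dx": -0.011,"dy": -0.029,"claw": 0}
    - {"dx": -0.011,"dy": -0.029,"claw": 0}
    - {"dx": -0.011,"dy": -0.029,"claw": 0}
    - {"dx": -0.011,"dy": -0.029,"claw": 0}
    - {"dx": -0.011,"dy": -0.029,"claw": 0}
    - {"dx": -0.011,"dy": -0.029,"claw": 0}
    - {"dx": -0.011,"dy": -0.029,"claw": 0}
    - {"dx": -0.011,"dy": -0.029,"claw": 0}
    - {"dx": -0.011,"dy": -0.029,"claw": 0}
    - {"dx": -0.011,"dy": -0.029,"claw": 0}

```text
validation failed for argument at $.co...
```

Request:
drive_tool:
  commands:
    - {"dx": -0.03,"dy": -0.0215,"dz": 0.0,"wx": 0.0,"wy": 0.0,"wz": 0.0,"claw": 0.0}
  grip_force: 20.0

```text
clock: 0.2
tool_pos: [0.1993, 0.5721, 0.2492]
eef_rot: [0.143, 0.99, 0.002, -0.002]
contact_force: [0.7, -0.5, 0.6]
opening: 0.931
```

All the keys are required in each row.

Request:
drive_tool:
  commands:
    - {"dx": -0.03,"dy": -0.0215,"dz": 0.0,"wx": 0.0,"wy": 0.0,"wz": 0.0,"claw": 0.0}
    - {"dx": -0.03,"dy": -0.0215,"dz": 0.0,"wx": 0.0,"wy": 0.0,"wz": 0.0,"claw": 0.0}
    - {"dx": -0.03,"dy": -0.0215,"dz": 0.0,"wx": 0.0,"wy": 0.0,"wz": 0.0,"claw": 0.0}
    - {"dx": -0.03,"dy": -0.0215,"dz": 0.0,"wx": 0.0,"wy": 0.0,"wz": 0.0,"claw": 0.0}
    - {"dx": -0.03,"dy": -0.0215,"dz": 0.0,"wx": 0.0,"wy": 0.0,"wz": 0.0,"claw": 0.0}
    - {"dx": -0.03,"dy": -0.0215,"dz": 0.0,"wx": 0.0,"wy": 0.0,"wz": 0.0,"claw": 0.0}
    - {"dx": -0.03,"dy": -0.0215,"dz": 0.0,"wx": 0.0,"wy": 0.0,"wz": 0.0,"claw": 0.0}
    - {"dx": -0.03,"dy": -0.0215,"dz": 0.0,"wx": 0.0,"wy": 0.0,"wz": 0.0,"claw": 0.0}
    - {"dx": -0.03,"dy": -0.0215,"dz": 0.0,"wx": 0.0,"wy": 0.0,"wz": 0.0,"claw": 0.0}
    - {"dx": -0.03,"dy": -0.0215,"dz": 0.0,"wx": 0.0,"wy": 0.0,"wz": 0.0,"claw": 0.0}
    - {"dx": -0.03,"dy": -0.0215,"dz": 0.0,"wx": 0.0,"wy": 0.0,"wz": 0.0,"claw": 0.0}

```text
clock: 1.3
tool_pos: [0.4517, 0.2452, 0.2495]
eef_rot: [0.147, 0.989, -0.0, -0.0]
contact_force: [0.9, 0.0, -0.1]
opening: 0.006
```

Request:
drive_tool:
  commands:
    - {"dx": -0.011,"dy": -0.029,"dz": 0.0,"wx": 0.0,"wy": 0.0,"wz": 0.0,"claw": 0.0}
    - {"dx": -0.011,"dy": -0.029,"dz": 0.0,"wx": 0.0,"wy": 0.0,"wz": 0.0,"claw": 0.0}
    - {"dx": -0.011,"dy": -0.029,"dz": 0.0,"wx": 0.0,"wy": 0.0,"wz": 0.0,"claw": 0.0}
    - {"dx": -0.011,"dy": -0.029,"dz": 0.0,"wx": 0.0,"wy": 0.0,"wz": 0.0,"claw": 0.0}
    - {"dx": -0.011,"dy": -0.029,"dz": 0.0,"wx": 0.0,"wy": 0.0,"wz": 0.0,"claw": 0.0}
    - {"dx": -0.011,"dy": -0.029,"dz": 0.0,"wx": 0.0,"wy": 0.0,"wz": 0.0,"claw": 0.0}
    - {"dx": -0.011,"dy": -0.029,"dz": 0.0,"wx": 0.0,"wy": 0.0,"wz": 0.0,"claw": 0.0}
    - {"dx": -0.011,"dy": -0.029,"dz": 0.0,"wx": 0.0,"wy": 0.0,"wz": 0.0,"claw": 0.0}
    - {"dx": -0.011,"dy": -0.029,"dz": 0.0,"wx": 0.0,"wy": 0.0,"wz": 0.0,"claw": 0.0}
    - {"dx": -0.011,"dy": -0.029,"dz": 0.0,"wx": 0.0,"wy": 0.0,"wz": 0.0,"claw": 0.0}
    - {"dx": -0.011,"dy": -0.029,"dz": 0.0,"wx": 0.0,"wy": 0.0,"wz": 0.0,"claw": 0.0}
    - {"dx": 0.0,"dy": 0.0,"dz": 0.0,"wx": 0.0,"wy": 0.0,"wz": 0.0,"claw": 0.0}

```text
clock: 2.5
tool_pos: [0.4737, -0.0988, 0.2493]
eef_rot: [0.151, 0.989, -0.001, -0.0]
contact_force: [0.2, 0.3, 0.2]
opening: 0.004
```

Run:
```python
from plant import r, snapshot
import cv2,numpy as np,pickle
st=r.get_state();print({k:np.round(st[k],3) for k in ("clock","q","tool_pos","eef_rot","contact_force","opening")})
s=snapshot("wrist"); s["st"]=st;pickle.dump(s,open("w1.pkl","wb")); cv2.imwrite("pics/w1.png",s["color"][:,:,::-1])
print({k:np.round(v,4).tolist() for k,v in s.items() if k not in("color","st")})
```

```text
{'clock': np.float64(2.5), 'q': array([ 0.298,  0.517, -0.289,  1.977,  0.231,  0.679,  1.132]), 'tool_pos': array([ 0.474, -0.099,  0.249]), 'eef_rot': array([ 0.151,  0.989, -0.001, -0.   ]), 'contact_force': array([0.201, 0.3  , 0.225]), 'opening': np.float64(0.004)}
{'fx': 325.1923, 'fy': 325.1923, 'cx': 278.829, 'cy': 207.7129, 'T_tool_cam': [[-0.0007, 0.9658, 0.2592, 0.0673], [1.0, 0.0005, 0.0008, 0.0013], [0.0006, 0.2592, -0.9658, -0.1341], [0.0, 0.0, 0.0, 1.0]]}
```

View pics/w1.png

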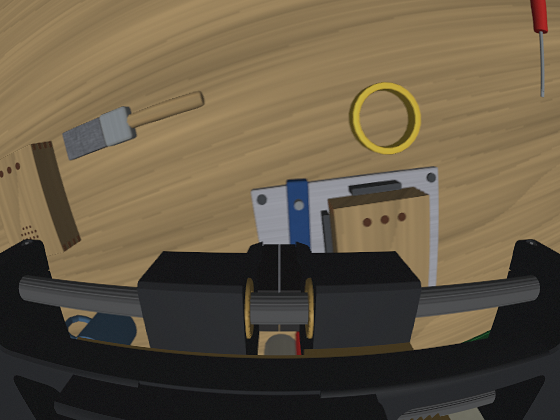

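The wrist view shows the strap end at (298,181) with its plunger rod at (299,205), the tape at (385,118) and the box at right. I'll work out the strap position from these.

```bash
cat >> h.py <<'E'
from scipy.spatial.transform import Rotation as Ro
def wz(s,u,v,z):
    st=s["st"];T=np.array(s["T_tool_cam"]);R=Ro.from_quat(st["eef_rot"]).as_matrix()
    a=np.array([u-s["cx"],v-s["cy"]]);n=np.hypot(*a);t=n/s["fx"]
    d=np.array([np.sin(t)*a[0]/n,-np.sin(t)*a[1]/n,-np.cos(t)])
    c=R@T[:3,3]+st["tool_pos"];d=R@T[:3,:3]@d;return c+d*(z-c[2])/d[2]
E
python3 - <<'E'
from h import *
np.set_printoptions(precision=3,suppress=True)
s=pickle.load(open("w1.pkl","rb"))
for n,u,v,z in (("end",298,180.5,.098),("endL",288,181,.098),("endR",307,180,.098),("rod",299,205,.111),("L2",290,240,.098),("R2",309,240,.098),("plate-",252,190,.012),("plate+",437,167,.012)):print(n,wz(s,u,v,z))
E
```

```text
end [ 0.464 -0.077  0.098]
endL [ 0.462 -0.086  0.098]
endR [ 0.466 -0.069  0.098]
rod [ 0.482 -0.083  0.111]
L2 [ 0.516 -0.1    0.098]
R2 [ 0.521 -0.083  0.098]
plate- [ 0.475 -0.132  0.012]
plate+ [0.513 0.095 0.012]
```

Request:
drive_tool:
  commands:
    - {"dx": -0.003,"dy": -0.013,"dz": 0.0,"wx": 0.0,"wy": 0.0,"wz": 0.0,"claw": 0.0}
    - {"dx": -0.002,"dy": -0.012,"dz": 0.0,"wx": 0.0,"wy": 0.0,"wz": 0.0,"claw": 0.0}
    - {"dx": 0.0,"dy": 0.0,"dz": 0.03,"wx": 0.0,"wy": 0.0,"wz": 0.0,"claw": 0.0}
    - {"dx": 0.0,"dy": 0.0,"dz": 0.03,"wx": 0.0,"wy": 0.0,"wz": 0.0,"claw": 0.0}
    - {"dx": 0.0,"dy": 0.0,"dz": 0.03,"wx": 0.0,"wy": 0.0,"wz": 0.0,"claw": 0.0}
    - {"dx": 0.0,"dy": 0.0,"dz": 0.03,"wx": 0.0,"wy": 0.0,"wz": 0.0,"claw": 0.0}
    - {"dx": 0.0,"dy": 0.0,"dz": 0.025,"wx": 0.0,"wy": 0.0,"wz": 0.0,"claw": 0.0}
    - {"dx": 0.0,"dy": 0.0,"dz": 0.018,"wx": 0.0,"wy": 0.0,"wz": 0.0,"claw": 0.0}
    - {"dx": 0.0,"dy": 0.0,"dz": 0.0,"wx": 0.0,"wy": 0.0,"wz": 0.0,"claw": 0.0}
    - {"dx": 0.0,"dy": 0.0,"dz": 0.0,"wx": 0.0,"wy": 0.0,"wz": 0.0,"claw": 0.0}

```text
clock: 3.55
tool_pos: [0.4717, -0.1192, 0.0869]
eef_rot: [0.147, 0.989, -0.0, -0.0]
contact_force: [0.4, 0.5, -0.1]
opening: 0.006
```

```bash
cat > arc.py <<'E'
from plant import r
import numpy as np
D=np.pi/180;O=np.array([.577,-.1025]);e=lambda a:np.array([np.cos(a),np.sin(a)])
st=r.get_state();p=st["tool_pos"][:2];q=st["eef_rot"];psi=2*np.arctan2(q[1],q[0])-np.pi/2
print("now",np.round(st["tool_pos"],4),psi/D,np.round(st["contact_force"],1),st["q"][6])
N=24;wz=55*D/N   # wz + turns clockwise
for i in range(N+1):
    f=(-2+92*i/N)*D
    u,t=e(170.5*D-f),e(80.5*D-f);de=psi-(80.5*D-f)
    h=.0175*np.cos(de)+.009*abs(np.sin(de))
    g=O+.098*u-(.010+h)*t;d=g-p
    print(i,round(f/D,1),np.round(g,4),"dx %.4f dy %.4f wz %.3f"%(d@e(psi+np.pi/2),d@e(psi),wz));p=g;psi-=wz
E
python3 arc.py
```

```text
now [ 0.4717 -0.1192  0.0869] 73.13994267194956 [ 0.4  0.5 -0.1] 1.0553104773211972
0 -2.0 [ 0.4761 -0.1182] dx -0.0039 dy 0.0022 wz 0.040
1 1.8 [ 0.4753 -0.1112] dx 0.0030 dy 0.0063 wz 0.040
2 5.7 [ 0.475  -0.1043] dx 0.0028 dy 0.0064 wz 0.040
3 9.5 [ 0.4752 -0.0972] dx 0.0027 dy 0.0065 wz 0.040
4 13.3 [ 0.4758 -0.0903] dx 0.0025 dy 0.0066 wz 0.040
5 17.2 [ 0.477  -0.0833] dx 0.0023 dy 0.0066 wz 0.040
6 21.0 [ 0.4786 -0.0765] dx 0.0021 dy 0.0067 wz 0.040
7 24.8 [ 0.4804 -0.0701] dx 0.0019 dy 0.0063 wz 0.040
8 28.7 [ 0.4827 -0.0639] dx 0.0017 dy 0.0064 wz 0.040
9 32.5 [ 0.4853 -0.0578] dx 0.0016 dy 0.0064 wz 0.040
10 36.3 [ 0.4884 -0.052 ] dx 0.0014 dy 0.0065 wz 0.040
11 40.2 [ 0.4918 -0.0463] dx 0.0013 dy 0.0065 wz 0.040
12 44.0 [ 0.4956 -0.0408] dx 0.0011 dy 0.0066 wz 0.040
13 47.8 [ 0.4998 -0.0356] dx 0.0009 dy 0.0066 wz 0.040
14 51.7 [ 0.5043 -0.0306] dx 0.0008 dy 0.0067 wz 0.040
15 55.5 [ 0.5092 -0.026 ] dx 0.0006 dy 0.0067 wz 0.040
16 59.3 [ 0.5143 -0.0217] dx 0.0004 dy 0.0067 wz 0.040
17 63.2 [ 0.5198 -0.0177] dx 0.0002 dy 0.0067 wz 0.040
18 67.0 [ 0.5255 -0.0141] dx 0.0001 dy 0.0068 wz 0.040
19 70.8 [ 0.5314 -0.0108] dx -0.0001 dy 0.0068 wz 0.040
20 74.7 [ 0.5376 -0.008 ] dx -0.0003 dy 0.0068 wz 0.040
21 78.5 [ 0.544  -0.0056] dx -0.0005 dy 0.0068 wz 0.040
22 82.3 [ 0.5505 -0.0036] dx -0.0007 dy 0.0068 wz 0.040
23 86.2 [ 0.5571 -0.002 ] dx -0.0009 dy 0.0068 wz 0.040
24 90.0 [ 0.5639 -0.0009] dx -0.0011 dy 0.0068 wz 0.040
```

Request:
drive_tool:
  commands:
    - {"dx": -0.004,"dy": 0.002,"dz": 0.0,"wx": 0.0,"wy": 0.0,"wz": 0.04,"claw": 0.0}
    - {"dx": 0.003,"dy": 0.0063,"dz": 0.0,"wx": 0.0,"wy": 0.0,"wz": 0.04,"claw": 0.0}
    - {"dx": 0.0028,"dy": 0.0064,"dz": 0.0,"wx": 0.0,"wy": 0.0,"wz": 0.04,"claw": 0.0}
    - {"dx": 0.0027,"dy": 0.0065,"dz": 0.0,"wx": 0.0,"wy": 0.0,"wz": 0.04,"claw": 0.0}
    - {"dx": 0.0025,"dy": 0.0066,"dz": 0.0,"wx": 0.0,"wy": 0.0,"wz": 0.04,"claw": 0.0}
    - {"dx": 0.0023,"dy": 0.0066,"dz": 0.0,"wx": 0.0,"wy": 0.0,"wz": 0.04,"claw": 0.0}
    - {"dx": 0.0021,"dy": 0.0067,"dz": 0.0,"wx": 0.0,"wy": 0.0,"wz": 0.04,"claw": 0.0}
    - {"dx": 0.0019,"dy": 0.0064,"dz": 0.0,"wx": 0.0,"wy": 0.0,"wz": 0.04,"claw": 0.0}
    - {"dx": 0.0017,"dy": 0.0064,"dz": 0.0,"wx": 0.0,"wy": 0.0,"wz": 0.04,"claw": 0.0}
    - {"dx": 0.0016,"dy": 0.0064,"dz": 0.0,"wx": 0.0,"wy": 0.0,"wz": 0.04,"claw": 0.0}
    - {"dx": 0.0014,"dy": 0.0065,"dz": 0.0,"wx": 0.0,"wy": 0.0,"wz": 0.04,"claw": 0.0}
    - {"dx": 0.0013,"dy": 0.0065,"dz": 0.0,"wx": 0.0,"wy": 0.0,"wz": 0.04,"claw": 0.0}

```text
clock: 4.75
tool_pos: [0.4918, -0.0461, 0.0867]
eef_rot: [0.379, 0.925, -0.0, -0.0]
contact_force: [-1.2, -3.2, 0.8]
opening: 0.002
```

Request:
drive_tool:
  commands:
    - {"dx": 0.0011,"dy": 0.0066,"dz": 0.0,"wx": 0.0,"wy": 0.0,"wz": 0.04,"claw": 0.0}
    - {"dx": 0.0009,"dy": 0.0066,"dz": 0.0,"wx": 0.0,"wy": 0.0,"wz": 0.04,"claw": 0.0}
    - {"dx": 0.0008,"dy": 0.0067,"dz": 0.0,"wx": 0.0,"wy": 0.0,"wz": 0.04,"claw": 0.0}
    - {"dx": 0.0006,"dy": 0.0067,"dz": 0.0,"wx": 0.0,"wy": 0.0,"wz": 0.04,"claw": 0.0}
    - {"dx": 0.0004,"dy": 0.0067,"dz": 0.0,"wx": 0.0,"wy": 0.0,"wz": 0.04,"claw": 0.0}
    - {"dx": 0.0,"dy": 0.0,"dz": 0.0,"wx": 0.0,"wy": 0.0,"wz": 0.0,"claw": 0.0}

```text
clock: 5.35
tool_pos: [0.5156, -0.0204, 0.0866]
eef_rot: [0.468, 0.884, 0.001, 0.0]
contact_force: [-0.6, -0.7, -0.0]
opening: 0.008
```

Run:
```python
from plant import r, snapshot
import cv2,numpy as np,pickle
st=r.get_state();print({k:np.round(st[k],3) for k in ("clock","q","tool_pos","eef_rot","contact_force","opening")})
a=snapshot("top")["color"][155:265,240:350,::-1];b=snapshot("scene")["color"][180:290,205:315,::-1]
cv2.imwrite("pics/m1.png",np.hstack([cv2.resize(i,(400,400),interpolation=cv2.INTER_CUBIC) for i in (a,b)]))
```

```text
{'clock': np.float64(5.35), 'q': array([-0.051,  0.82 ,  0.003,  2.023, -0.012,  0.297,  0.558]), 'tool_pos': array([ 0.516, -0.02 ,  0.087]), 'eef_rot': array([0.468, 0.884, 0.001, 0.   ]), 'contact_force': array([-0.569, -0.667, -0.042]), 'opening': np.float64(0.008)}
```

View pics/m1.png

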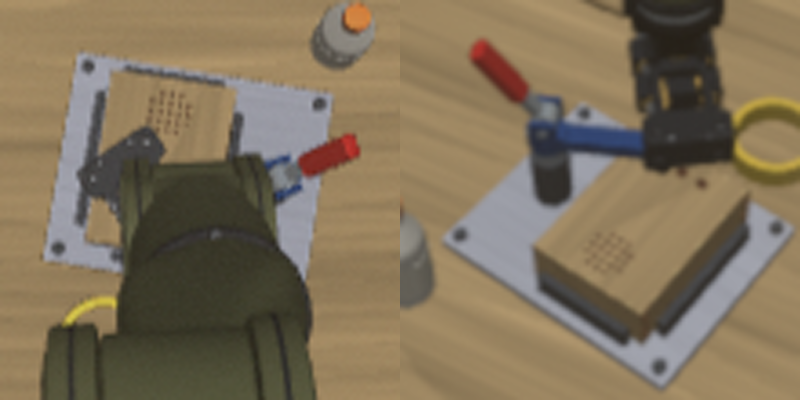

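The strap (blue bar in the right panel, (560,135)→(650,145)) has swung about 60°. The box is still seated and the lever is still up. I'll finish the swing and press gently into the stop.

Request:
drive_tool:
  commands:
    - {"dx": 0.0002,"dy": 0.0067,"dz": 0.0,"wx": 0.0,"wy": 0.0,"wz": 0.04,"claw": 0.0}
    - {"dx": 0.0001,"dy": 0.0068,"dz": 0.0,"wx": 0.0,"wy": 0.0,"wz": 0.04,"claw": 0.0}
    - {"dx": -0.0001,"dy": 0.0068,"dz": 0.0,"wx": 0.0,"wy": 0.0,"wz": 0.04,"claw": 0.0}
    - {"dx": -0.0003,"dy": 0.0068,"dz": 0.0,"wx": 0.0,"wy": 0.0,"wz": 0.04,"claw": 0.0}
    - {"dx": -0.0005,"dy": 0.0068,"dz": 0.0,"wx": 0.0,"wy": 0.0,"wz": 0.04,"claw": 0.0}
    - {"dx": -0.0007,"dy": 0.0068,"dz": 0.0,"wx": 0.0,"wy": 0.0,"wz": 0.04,"claw": 0.0}
    - {"dx": -0.0009,"dy": 0.0065,"dz": 0.0,"wx": 0.0,"wy": 0.0,"wz": 0.04,"claw": 0.0}

```text
clock: 6.15
tool_pos: [0.5575, -0.0018, 0.0866]
eef_rot: [0.588, 0.809, 0.0, -0.0]
contact_force: [-2.3, -1.4, 0.4]
opening: 0.001
```

Request:
drive_tool:
  commands:
    - {"dx": -0.001,"dy": 0.003,"dz": 0.0,"wx": 0.0,"wy": 0.0,"wz": 0.02,"claw": 0.0}
    - {"dx": -0.001,"dy": 0.003,"dz": 0.0,"wx": 0.0,"wy": 0.0,"wz": 0.02,"claw": 0.0}

```text
clock: 6.35
tool_pos: [0.5636, -0.0014, 0.0866]
eef_rot: [0.603, 0.797, 0.0, -0.0]
contact_force: [-2.8, 1.3, 0.9]
opening: 0.01
```

Request:
drive_tool:
  commands:
    - {"dx": -0.0009,"dy": 0.0018,"dz": 0.0,"wx": 0.0,"wy": 0.0,"wz": 0.0,"claw": 0.0}
    - {"dx": -0.0009,"dy": 0.0018,"dz": 0.0,"wx": 0.0,"wy": 0.0,"wz": 0.0,"claw": 0.0}

```text
clock: 6.55
tool_pos: [0.5663, -0.0017, 0.0865]
eef_rot: [0.603, 0.798, -0.0, -0.002]
contact_force: [-5.8, 3.6, 2.2]
opening: 0.004
```

Request:
drive_tool:
  commands:
    - {"dx": -0.0009,"dy": 0.0018,"dz": 0.0,"wx": 0.0,"wy": 0.0,"wz": 0.0,"claw": 0.0}
    - {"dx": 0.0,"dy": 0.0,"dz": 0.0,"wx": 0.0,"wy": 0.0,"wz": 0.0,"claw": 0.0}

```text
clock: 6.75
tool_pos: [0.5664, -0.0017, 0.0864]
eef_rot: [0.602, 0.798, -0.001, -0.003]
contact_force: [-7.3, 3.3, 4.3]
opening: 0.009
```

Request:
drive_tool:
  commands:
    - {"dx": -0.0013,"dy": 0.0027,"dz": 0.0,"wx": 0.0,"wy": 0.0,"wz": 0.0,"claw": 0.0}
    - {"dx": -0.0013,"dy": 0.0027,"dz": 0.0,"wx": 0.0,"wy": 0.0,"wz": 0.0,"claw": 0.0}
    - {"dx": 0.0,"dy": 0.0,"dz": 0.0,"wx": 0.0,"wy": 0.0,"wz": 0.0,"claw": 0.0}

```text
clock: 7.05
tool_pos: [0.5669, -0.0017, 0.0863]
eef_rot: [0.602, 0.798, -0.004, -0.008]
contact_force: [-17.4, 6.2, 12.6]
opening: 0.007
```

Force rises with no motion, so the strap is at its stop. I'll back off and lift.

Request:
drive_tool:
  commands:
    - {"dx": 0.004,"dy": -0.009,"dz": 0.0,"wx": 0.0,"wy": 0.0,"wz": 0.0,"claw": 0.0}
    - {"dx": 0.005,"dy": -0.011,"dz": 0.0,"wx": 0.0,"wy": 0.0,"wz": 0.0,"claw": 0.0}
    - {"dx": 0.0,"dy": 0.0,"dz": -0.03,"wx": 0.0,"wy": 0.0,"wz": 0.0,"claw": 0.0}
    - {"dx": 0.0,"dy": 0.0,"dz": -0.03,"wx": 0.0,"wy": 0.0,"wz": 0.0,"claw": 0.0}
    - {"dx": 0.0,"dy": 0.0,"dz": -0.03,"wx": 0.0,"wy": 0.0,"wz": 0.0,"claw": 0.0}
    - {"dx": 0.0,"dy": 0.0,"dz": -0.03,"wx": 0.0,"wy": 0.0,"wz": 0.0,"claw": 0.0}
    - {"dx": 0.0,"dy": 0.0,"dz": -0.03,"wx": 0.0,"wy": 0.0,"wz": 0.0,"claw": 0.0}
    - {"dx": 0.0,"dy": 0.0,"dz": -0.02,"wx": 0.0,"wy": 0.0,"wz": 0.0,"claw": 0.0}
    - {"dx": 0.0,"dy": 0.0,"dz": 0.0,"wx": 0.0,"wy": 0.0,"wz": 0.0,"claw": 0.0}

```text
clock: 7.95
tool_pos: [0.5567, -0.0019, 0.26]
eef_rot: [0.603, 0.797, 0.003, 0.004]
contact_force: [1.1, -0.3, 0.5]
opening: 0.004
```

Run:
```python
from plant import r, snapshot
from h import *
st=r.get_state();print({k:np.round(st[k],3) for k in ("clock","q","tool_pos","eef_rot","contact_force")})
s=snapshot("wrist");s["st"]=st;pickle.dump(s,open("w2.pkl","wb"))
b=snapshot("scene");pickle.dump(b,open("s2.pkl","wb"));b=b["color"][180:290,205:315,::-1]
cv2.imwrite("pics/m2.png",np.hstack([cv2.resize(b,(400,400),interpolation=cv2.INTER_CUBIC),s["color"][0:400,80:480,::-1]]))
```

```text
{'clock': np.float64(7.95), 'q': array([-0.174,  0.584,  0.155,  1.783, -0.121,  0.775,  0.317]), 'tool_pos': array([ 0.557, -0.002,  0.26 ]), 'eef_rot': array([0.603, 0.797, 0.003, 0.004]), 'contact_force': array([ 1.138, -0.277,  0.511])}
```

View pics/m2.png

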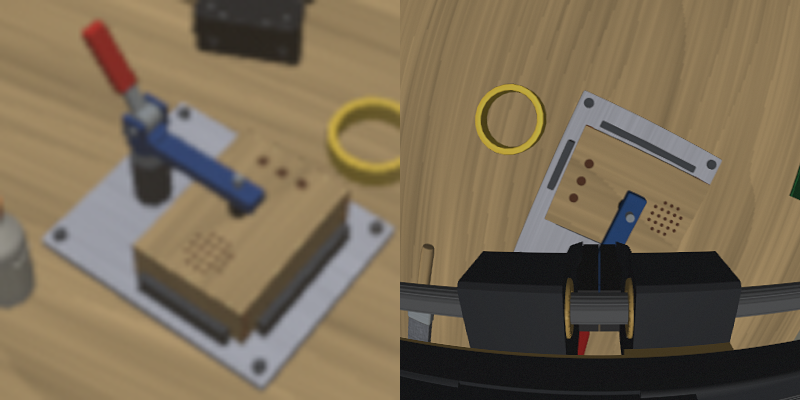

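The strap now lies over the middle of the box, parallel to the plate edge; the strap end is at (635,195) in the picture. The lever is still up, its end near (95,28). I'll check the angles in numbers.

Run:
```python
from h import *
np.set_printoptions(precision=4,suppress=True)
s=pickle.load(open("w2.pkl","rb"))
A=wz(s,265,92,.012);B=wz(s,400,158,.012);E=wz(s,314.5,195,.098);L=wz(s,304,192,.098);L2=wz(s,282,243,.098)
print("plate corners",A,B,"yaw",np.degrees(np.arctan2(*(B-A)[1::-1])),"end",E,"strapdir",np.degrees(np.arctan2(*(L-L2)[1::-1])))
yaw=np.radians(-9.5);X=np.array([np.cos(yaw),np.sin(yaw),0]);Y=np.array([-X[1],X[0],0])
O=np.array([.577,-.1025,0]);print("end in jig",(E-O)@X,(E-O)@Y)
b=pickle.load(open("s2.pkl","rb"))
p,_=comp(b,(0,130,60),(8,255,255),(205,180,260,225));print(len(p))
(vx,vy,x0,y0)=cv2.fitLine(p,cv2.DIST_L2,0,.01,.01).ravel();t=(p-[x0,y0])@[vx,vy]
for k in (t.min(),t.max()):
    u,v=x0+k*vx,y0+k*vy;c,d=ray(b,u,v);w=c+d*((O-c)@X)/(d@X);print((u,v),w,"jig y",(w-O)@Y,"ang",np.degrees(np.arctan2(w[2]-.112,-(w-O)@Y)))
```

```text
plate corners [0.5153 0.0935 0.012 ] [0.6954 0.0662 0.012 ] yaw -8.620842621834646 end [0.5901 0.0076 0.098 ] strapdir 83.85665717606989
end in jig -0.0052929372933934885 0.1107898069344184
128
(np.float32(229.42458), np.float32(186.33386)) [ 0.5679 -0.1568  0.1929] jig y -0.055058117982893305 ang 55.74862603755772
(np.float32(239.6868), np.float32(204.02132)) [ 0.5733 -0.1245  0.1384] jig y -0.02232687461572085 ang 49.80005909414499
```

Lever end at jig y −55 mm, z 193 mm, so it starts at about 0.25 rad. I'll turn the tool square to the strap, move in front of the lever, and verify the strap angle more precisely from the top camera if it is visible there.

Request:
drive_tool:
  commands:
    - {"dx": 0.0,"dy": 0.0,"dz": 0.0,"wx": 0.0,"wy": 0.0,"wz": 0.11,"claw": 0.0}
    - {"dx": 0.0,"dy": 0.0,"dz": 0.0,"wx": 0.0,"wy": 0.0,"wz": 0.11,"claw": 0.0}
    - {"dx": 0.0,"dy": 0.0,"dz": 0.0,"wx": 0.0,"wy": 0.0,"wz": 0.11,"claw": 0.0}
    - {"dx": 0.0,"dy": 0.0,"dz": 0.0,"wx": 0.0,"wy": 0.0,"wz": 0.11,"claw": 0.0}
    - {"dx": -0.026,"dy": 0.009,"dz": 0.0,"wx": 0.0,"wy": 0.0,"wz": 0.0,"claw": 0.0}
    - {"dx": -0.026,"dy": 0.009,"dz": 0.0,"wx": 0.0,"wy": 0.0,"wz": 0.0,"claw": 0.0}
    - {"dx": -0.027,"dy": 0.009,"dz": 0.0,"wx": 0.0,"wy": 0.0,"wz": 0.0,"claw": 0.0}
    - {"dx": -0.027,"dy": 0.01,"dz": 0.0,"wx": 0.0,"wy": 0.0,"wz": 0.0,"claw": 0.0}
    - {"dx": 0.0,"dy": 0.0,"dz": 0.0,"wx": 0.0,"wy": 0.0,"wz": 0.0,"claw": 0.0}

```text
clock: 8.95
tool_pos: [0.5723, -0.1177, 0.2554]
eef_rot: [0.765, 0.644, -0.002, 0.001]
contact_force: [-1.0, 0.5, -0.2]
opening: 0.005
```

Run:
```python
from plant import r, snapshot
from h import *
st=r.get_state();print({k:np.round(st[k],4) for k in ("clock","tool_pos","eef_rot","contact_force")})
s=snapshot("wrist");s["st"]=st;pickle.dump(s,open("w3.pkl","wb"))
cv2.imwrite("pics/w3.png",s["color"][:,:,::-1])
```

```text
{'clock': np.float64(8.95), 'tool_pos': array([ 0.5723, -0.1177,  0.2554]), 'eef_rot': array([ 0.7649,  0.6441, -0.0017,  0.0013]), 'contact_force': array([-0.9734,  0.4947, -0.156 ])}
```

View pics/w3.png

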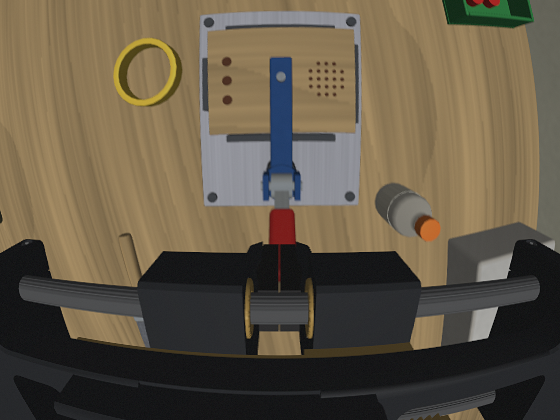

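The wrist view from behind the post shows the strap (281,58)→(281,170) exactly midway between the plate edges (205 and 360) and parallel to them, so it is at its stop. The lever (282,225) leans toward me. I'll go down in front of the lever and follow its arc.

Request:
drive_tool:
  commands:
    - {"dx": 0.0,"dy": 0.0,"dz": 0.03,"wx": 0.0,"wy": 0.0,"wz": 0.0,"claw": 0.0}
    - {"dx": 0.0,"dy": 0.002,"dz": 0.025,"wx": 0.0,"wy": 0.0,"wz": 0.0,"claw": 0.0}
    - {"dx": 0.0,"dy": 0.0,"dz": 0.011,"wx": 0.0,"wy": 0.0,"wz": 0.0,"claw": 0.0}
    - {"dx": 0.0,"dy": 0.0,"dz": 0.0,"wx": 0.0,"wy": 0.0,"wz": 0.0,"claw": 0.0}

```text
clock: 9.4
tool_pos: [0.5735, -0.1109, 0.1887]
eef_rot: [0.762, 0.647, -0.001, -0.002]
contact_force: [1.1, -0.1, 0.3]
opening: 0.008
```

Request:
drive_tool:
  commands:
    - {"dx": -0.0066,"dy": 0.0,"dz": 0.0,"wx": 0.0,"wy": 0.0,"wz": 0.0,"claw": 0.0}
    - {"dx": -0.0057,"dy": 0.0,"dz": 0.002,"wx": 0.0,"wy": 0.0,"wz": 0.0,"claw": 0.0}
    - {"dx": -0.0057,"dy": 0.0,"dz": 0.003,"wx": 0.0,"wy": 0.0,"wz": 0.0,"claw": 0.0}
    - {"dx": -0.0052,"dy": 0.0,"dz": 0.004,"wx": 0.0,"wy": 0.0,"wz": 0.0,"claw": 0.0}
    - {"dx": -0.005,"dy": 0.0,"dz": 0.0044,"wx": 0.0,"wy": 0.0,"wz": 0.0,"claw": 0.0}

```text
clock: 9.9
tool_pos: [0.5709, -0.1408, 0.178]
eef_rot: [0.763, 0.647, 0.001, 0.001]
contact_force: [0.4, 1.6, 4.4]
opening: 0.006
```

Request:
drive_tool:
  commands:
    - {"dx": -0.006,"dy": 0.0,"dz": 0.0048,"wx": 0.0,"wy": 0.0,"wz": 0.0,"claw": 0.0}
    - {"dx": -0.006,"dy": 0.0,"dz": 0.005,"wx": 0.0,"wy": 0.0,"wz": 0.0,"claw": 0.0}
    - {"dx": -0.0045,"dy": 0.0,"dz": 0.0056,"wx": 0.0,"wy": 0.0,"wz": 0.0,"claw": 0.0}
    - {"dx": -0.003,"dy": 0.0,"dz": 0.0058,"wx": 0.0,"wy": 0.0,"wz": 0.0,"claw": 0.0}
    - {"dx": -0.0025,"dy": 0.0,"dz": 0.006,"wx": 0.0,"wy": 0.0,"wz": 0.0,"claw": 0.0}
    - {"dx": -0.002,"dy": 0.0,"dz": 0.006,"wx": 0.0,"wy": 0.0,"wz": 0.0,"claw": 0.0}

```text
clock: 10.5
tool_pos: [0.5666, -0.1644, 0.1437]
eef_rot: [0.763, 0.647, 0.0, 0.001]
contact_force: [1.5, -0.4, 3.4]
opening: 0.005
```

Request:
drive_tool:
  commands:
    - {"dx": -0.001,"dy": 0.0,"dz": 0.005,"wx": 0.0,"wy": 0.0,"wz": 0.0,"claw": 0.0}
    - {"dx": -0.001,"dy": 0.0,"dz": 0.004,"wx": 0.0,"wy": 0.0,"wz": 0.0,"claw": 0.0}
    - {"dx": 0.0,"dy": 0.0,"dz": 0.003,"wx": 0.0,"wy": 0.0,"wz": 0.0,"claw": 0.0}

```text
clock: 10.8
tool_pos: [0.5662, -0.1669, 0.1321]
eef_rot: [0.763, 0.647, -0.0, 0.001]
contact_force: [1.9, -2.7, 5.9]
opening: 0.002
```

Request:
drive_tool:
  commands:
    - {"dx": 0.0,"dy": 0.0,"dz": 0.003,"wx": 0.0,"wy": 0.0,"wz": 0.0,"claw": 0.0}
    - {"dx": 0.0,"dy": 0.0,"dz": 0.002,"wx": 0.0,"wy": 0.0,"wz": 0.0,"claw": 0.0}
    - {"dx": 0.0,"dy": 0.0,"dz": 0.0,"wx": 0.0,"wy": 0.0,"wz": 0.0,"claw": 0.0}

```text
clock: 11.1
tool_pos: [0.5662, -0.1673, 0.1298]
eef_rot: [0.763, 0.646, 0.0, 0.001]
contact_force: [-1.5, 0.4, 23.1]
opening: -0.0
```

Request:
drive_tool:
  commands:
    - {"dx": 0.0,"dy": 0.0,"dz": 0.003,"wx": 0.0,"wy": 0.0,"wz": 0.0,"claw": 0.0}
    - {"dx": 0.0,"dy": 0.0,"dz": 0.002,"wx": 0.0,"wy": 0.0,"wz": 0.0,"claw": 0.0}
    - {"dx": 0.0,"dy": 0.0,"dz": 0.0,"wx": 0.0,"wy": 0.0,"wz": 0.0,"claw": 0.0}

```text
clock: 11.4
tool_pos: [0.5664, -0.1674, 0.129]
eef_rot: [0.763, 0.646, 0.001, 0.002]
contact_force: [-10.6, 2.7, 54.2]
opening: 0.005
```

The lever is at its stop: the force jumped to 54 N with under 1 mm of motion, at the expected height. I'll lift off and clear.

Request:
drive_tool:
  commands:
    - {"dx": 0.0,"dy": 0.0,"dz": -0.01,"wx": 0.0,"wy": 0.0,"wz": 0.0,"claw": 0.0}
    - {"dx": 0.0,"dy": 0.0,"dz": -0.02,"wx": 0.0,"wy": 0.0,"wz": 0.0,"claw": 0.0}
    - {"dx": 0.0,"dy": 0.0,"dz": -0.03,"wx": 0.0,"wy": 0.0,"wz": 0.0,"claw": 0.0}
    - {"dx": 0.0,"dy": 0.0,"dz": -0.03,"wx": 0.0,"wy": 0.0,"wz": 0.0,"claw": 0.0}
    - {"dx": 0.0,"dy": 0.0,"dz": -0.03,"wx": 0.0,"wy": 0.0,"wz": 0.0,"claw": 0.0}
    - {"dx": -0.02,"dy": 0.0,"dz": -0.02,"wx": 0.0,"wy": 0.0,"wz": 0.0,"claw": 0.0}
    - {"dx": -0.03,"dy": 0.0,"dz": 0.0,"wx": 0.0,"wy": 0.0,"wz": 0.0,"claw": 0.0}
    - {"dx": -0.03,"dy": 0.0,"dz": 0.0,"wx": 0.0,"wy": 0.0,"wz": 0.0,"claw": 0.0}
    - {"dx": -0.03,"dy": 0.0,"dz": 0.0,"wx": 0.0,"wy": 0.0,"wz": 0.0,"claw": 0.0}
    - {"dx": -0.03,"dy": 0.0,"dz": 0.0,"wx": 0.0,"wy": 0.0,"wz": 0.0,"claw": 0.0}
    - {"dx": -0.02,"dy": 0.0,"dz": 0.0,"wx": 0.0,"wy": 0.0,"wz": 0.0,"claw": 0.0}
    - {"dx": 0.0,"dy": 0.0,"dz": 0.0,"wx": 0.0,"wy": 0.0,"wz": 0.0,"claw": 0.0}

```text
clock: 12.6
tool_pos: [0.5363, -0.3269, 0.2609]
eef_rot: [0.765, 0.645, -0.002, -0.001]
contact_force: [0.6, -0.5, 0.6]
opening: 0.007
```

Run:
```python
from plant import r, snapshot
from h import *
np.set_printoptions(precision=4,suppress=True)
st=r.get_state();print({k:np.round(st[k],4) for k in ("clock","tool_pos","qd","contact_force")})
t=snapshot("top");b=snapshot("scene")
yaw=np.radians(-9.5);X=np.array([np.cos(yaw),np.sin(yaw),0]);Y=np.array([-X[1],X[0],0]);O=np.array([.577,-.1025,0])
p,_=comp(b,(0,130,60),(8,255,255),(205,180,260,240))
(vx,vy,x0,y0)=cv2.fitLine(p,cv2.DIST_L2,0,.01,.01).ravel();k=(p-[x0,y0])@[vx,vy]
for q in (k.min(),k.max()):
    c,d=ray(b,x0+q*vx,y0+q*vy);w=c+d*((O-c)@X)/(d@X);print("lever jig y,z",(w-O)@Y,w[2])
s0=pickle.load(open("top.pkl","rb"));print("px change tape/glue box regions",[np.abs(t["color"][a:b_,c:d].astype(int)-s0["color"][a:b_,c:d]).mean().round(2) for a,b_,c,d in ((232,266,250,290),(150,175,325,345),(175,225,255,300))])
f=lambda i:cv2.resize(i[:,:,::-1],(400,400),interpolation=cv2.INTER_CUBIC)
cv2.imwrite("pics/m4.png",np.hstack([f(t["color"][155:265,240:350]),f(b["color"][180:290,205:315])]))
```

```text
{'clock': np.float64(12.6), 'tool_pos': array([ 0.5363, -0.3269,  0.2609]), 'qd': array([-0.0543, -0.0117, -0.0516,  0.0197, -0.0234, -0.001 , -0.0263]), 'contact_force': array([ 0.5665, -0.4632,  0.6154])}
lever jig y,z -0.10264986153991798 0.11260134256658849
lever jig y,z -0.0385952589227776 0.11548323421245843
px change tape/glue box regions [np.float64(11.73), np.float64(11.27), np.float64(14.21)]
```

View pics/m4.png

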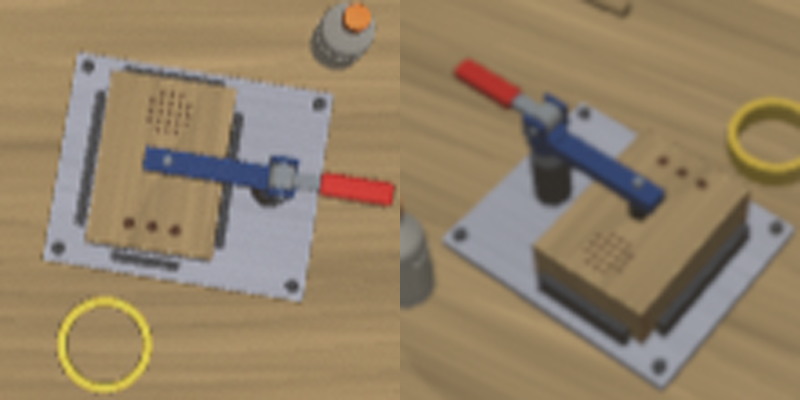

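The strap (150,158)→(285,175) lies over the middle of the casing and the lever is level (z 113–115 mm, level being 112). The casing, tape and glue look unmoved, so I'm handing it in.

```bash
python3 -c "
from plant import r
print(r.finish_job())"
```

```text
the job is handed in; nothing more can be done
None
```

I swung the strap over the casing to its stop with the outside of the closed fingers, then pushed the cam lever fully down with the fingertips. After that I lifted clear and handed the job in at about 12.7 s; no verdict was reported.

**Strap:** the push force rose to about 22 N with less than 1 mm of motion. A close wrist view afterwards showed the strap centred between the plate edges and parallel to them. An earlier, rougher reading had put it about 2.5–3° short. I put that down to pixel-reading error, because the force and the later view both disagreed with it.

**Lever:** the push force reached about 54 N at the expected height, which stayed well below the 120 N wrist limit. In the last picture the lever measures level, at 113–115 mm against 112 mm expected. I could not see the pad touching the casing directly.

**Surroundings:** in the last pictures the casing, tape and glue look unmoved. My automatic comparison of those areas with the first picture did not confirm this. It showed a change of 11–14 grey levels in all three (the casing area includes the moved strap), and I took the rest as image noise. I did not check the other objects individually. The arm ended about 0.16 m from the lever, touching nothing.

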